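# Weigh a gearbox cover on the bench spring scale

### The job

Lift the red cover off the pins of the grey gearbox housing and hang it by its steel eye in the bend of the spring scale's brass hook. Ease the weight onto the spring so that the pointer never runs past the red end mark, let go, and wait until the cover hangs still so the scale can be read. Leave the cork block, the screwdriver and the plain dark plate where they lie.

Things in the scene. Friction and masses are not known exactly. Their poses are not given: they have to be found in the camera images.
- cover: loose red cast cover plate, 0.34 to 0.59 kg, 100 mm (its x) by 130 mm (y), 6 mm thick, an upright steel eye in its middle; origin at the centre of the underside, z up. It starts seated on the housing, two 10 mm through holes (x = 0, y = +-50 mm) over the 6 mm pins. Centre of mass about 10 mm above the underside
- cover_eye (a point): underside of the eye's peak, where the hook bears, 60 mm above the plate's underside. The eye is a loop in the cover's y-z plane: legs 14 mm (x) by 8 mm (y), outer faces at y = +-25 mm (pinch here, 50 mm wide), up to z = 58 mm; shallow roof, top at 69 mm. Its opening: 34 mm wide, z = 6 mm to 52 mm at the legs, 60 mm at the peak; the hook passes along the cover's x, either way round
- housing: grey gearbox housing, fixed to the bench, open box 100 mm (x) by 130 mm (y) by 70 mm high, feet at its y ends (166 mm over all), a shaft end 24 mm out of its -x side; origin at the centre of its underside. Two upright steel pins 6 mm across stand at x = 0, y = +-50 mm, from the rim at z = 70 mm up to z = 80 mm
- scale: bench spring scale, fixed to the bench: base plate 110 x 150 x 14 mm, grey column 50 mm (x) by 70 mm (y), 300 mm high; origin at the centre of the base's underside. The hook comes out of the column's -x face (x = -25 mm) and points along -x of this frame; nothing stands above the hook
- hook_seat (a point): top of the middle of the hook's bend; at rest 219 mm above the bench, 115 mm from the column's axis along the scale's -x. The hook is an 8 mm brass bar in the scale's x-z plane: from the column out to 82 mm from the axis it is level, 30 mm higher than the bend; slopes down to 100 mm; level bend from 100 to 130 mm; then turns up to the tip
- hook_tip (a point): centre of the hook's rounded upturned end (4 mm radius), 142 mm from the column's axis; its top is 15 mm above the seat point
- hook (a joint): how far the spring is drawn out and the hook (with its red pointer) has sunk, in m: 0 empty, stop at 0.085, red end mark at 0.075. The hook slides straight down 1 mm for each 0.12 N: 28 to 48 mm under the cover's weight. It is lightly damped: it bounces for 2 to 4 s after a release, and letting the cover drop onto it draws it about twice as far
- sanding_block: loose cork sanding block 70 x 45 x 30 mm, origin under its centre; leave alone
- screwdriver: loose screwdriver lying along its x; leave alone
- blank_plate: loose dark plate 100 x 130 x 6 mm without an eye, origin under its centre; leave alone
Mind the look-alikes: they are no part of the job. Of the things shaped like the cover, the red one is meant.

How it is judged:
On the way, in this order (a step that is already met when the one before it is completed fails the run):
1. the cover is lifted clear of the housing's pins (z of cover in the frame of housing above 0.09 m), for 0.1 s.
2. the cover hangs by its eye in the bend of the hook, clear of the fingers, its weight on the spring (value of joint hook above 0.022 m and distance between cover_eye and hook_seat below 0.022 m and contact force between cover and the fingers below 0.05 N), for 0.3 s.
At the end, for the whole second after the job is handed in: the cover hangs by its eye in the bend of the hook (eye peak within 22 mm of the hook's seat), level within 20 degrees, the spring drawn out more than 22 mm by its weight, nothing holding it, and still for the last second (under 12 mm/s and 0.2 rad/s, the hook too) (all of step 2 and linear speed of cover below 0.012 m/s and angular speed of cover below 0.2 rad/s and velocity of joint hook between -0.012 and 0.012 m/s and angle between cover's own z axis and vertical below 0.35 rad); the robot touches nothing.
It fails at once if the pointer runs past the red end mark (spring drawn out more than 75 mm): dropped on or dragged down (value of joint hook above 0.075 m).
It fails at once if the cork block, the screwdriver or the plain dark plate is shoved by more than 30 mm (distance of any of sanding_block, screwdriver, blank_plate from where it was at the start of the episode above 0.03 m).
It also fails if it takes over 51 s, if anything falls off the work surface, if the arm or the gripper's body presses on something with over 40 N, if the wrist force passes 120 N, or if a joint passes its speed limit or range.

### The arm

A 7-joint arm with a two-finger parallel gripper is mounted at the origin on the work surface. World frame = base frame: x ahead of the robot, y to its left, z up, the work surface at z = 0. Lengths are in m, angles in rad, forces in N, time in s.
With the tool pointing down it reaches from about 0.4 to 0.85 m from the base axis. Payload 4.5 kg.
Tool frame: the origin (TCP) lies midway between the tips of the shut fingers; the grasp point (between the pads) lies 19 mm behind it; z points along the fingers, y is the direction in which the jaws open and shut (so a half turn about z gives the same grasp; the last joint's range is limited). The gripper opens to 85 mm and grips with 20 to 120 N. Pads are 22 mm wide; open, the fingers measure 114 mm over their backs; the gripper's body (76 mm by 85 mm) begins 54 mm behind the grasp point. The pads swing forward as they close: fully open they stand 13 mm farther back than shut.
Start: joints at [-1.129, 0.689, -0.195, 1.565, 0.157, 0.902, -0.215], TCP at [0.248, 0.574, 0.231] pointing down, gripper open.
Joint ranges: [-3.01, 3.01], [-0.46, 2.08], [-1.47, 1.51], [0.13, 2.56], [-1, 4.14], [0.04, 2.09], [-2.66, 2.66]. Speed limits (rad/s): [2.57, 2.57, 3.14, 3.14, 3.14, 3.14, 3.14].

### API

Orientations are given as a 3x3 rotation matrix whose columns are the frame's x, y, z axes.
In Python, from bench import readout, cams, workorder gives the robot as it stands.
- The arm moves only by the tool arm_command, never from a script. Its argument "plan" is text: rows parted by semicolons, each of 7 numbers parted by spaces: the shift along the tool's x, y, z in m, then the turn, a rotation vector about the tool's x, y, z in degrees, then the gripper command: -1 is fully open, 1 is shut, values between are in proportion. A call has 1 to 12 rows; each row shifts and turns the commanded pose from where the row before left it, along the tool's axes as they then stand; what a row does not reach is not made up. A row lasts 1/8 s, in which the tool goes at most 62.5 mm and 10.7 degrees, less where a joint would pass 70% of its speed; a pose out of reach is approached as far as the arm can. A call with a gripper value outside its range is refused whole. The fingers move at their own pace and stop on an object; "force" is the grip in N (left out, the last holds). Time passes only in rows, so rows that do not move let the fingers close. It gives the time, the measured TCP pose, the force and the opening at its end, in the units of the state.
- readout.state(): the state, without advancing time (a new reading comes with each control period).
- cams.read_camera(name): name is "side" or "top" or "wrist"; returns a dict with "img" (400x640x3 uint8, blue, green, red), "vfov" (degrees; the focal length in pixels is half the picture's height over the tangent of half this angle, whatever the lens; pixels are square), "cx", "cy" (the principal point, pixels), "distortion" ([k1, k2, p1, p2, k3] as OpenCV has them; the pictures are not rectified), "R" (3x3) and "t" (3): a world point X has camera coordinates R X + t. Camera axes: x right, y down, z forward; pixel columns grow to the right and rows downward; lengths in m; the calibration is good to about 2 mm. A picture is of the moment at which its call begins. There is no depth.
- workorder.sign_off(): hands the job in, once; it reports no verdict.
The state is a dict: "time_s": time; "joint_pos": joint angles; "joint_vel": joint speeds; "joint_efforts": joint torques, N m; "position": TCP position; "eef_rot": TCP orientation; "wrist_force": force on the tool from outside, world axes, zero at the start; "moment": the same for the moment, N m; "finger_gap": finger opening in m.
Only numpy, scipy, OpenCV 4.12 (cv2) and the standard library are available. Lean on these libraries where they do the work, as an engineer would, in place of code of your own. Each camera call takes 0.05 s, during which the arm holds its last target.

## Working session

There is one attempt and no reset: what is moved stays moved. The work goes in short steps, Python scripts to look and compute and a tool call to move; the robot and the scene stay as the last step left them, time stands still between calls to the robot, and variables do not carry over. Pictures are saved under pics/ and viewed, and the job is handed in when it is done.

Besides the shell and the picture viewer there is one more tool, called after "Emit:" in YAML: its name, and indented under it one key for each argument. arm_command: Moves the arm, as the interface text tells. Its arguments: {"type":"object","properties":{"plan":{"type":"string"},"force":{"type":"number"}},"required":["plan"]}

```bash
mkdir -p pics; ls
cat > h.py <<'E'
import numpy as np, cv2, json
from bench import readout, cams
def grab(n,fn):
    d=cams.read_camera(n); cv2.imwrite('pics/'+fn+'.png',d['img']); 
    np.savez('pics/'+fn+'.npz',**{k:np.array(v) for k,v in d.items()}); return d
def load(fn): return np.load('pics/'+fn+'.npz')
def K(d):
    f=200/np.tan(np.radians(float(d['vfov']))/2)
    return np.array([[f,0,float(d['cx'])],[0,f,float(d['cy'])],[0,0,1]])
def ray(d,u,v):
    p=cv2.undistortPoints(np.array([[[u,v]]],float),K(d),d['distortion'])[0,0]
    R=d['R'];c=-R.T@d['t']; r=R.T@np.array([p[0],p[1],1]); return c,r/np.linalg.norm(r)
def atz(d,u,v,z):
    c,r=ray(d,u,v); return c+r*(z-c[2])/r[2]
def proj(d,X):
    X=np.atleast_2d(np.array(X,float)); return cv2.projectPoints(X,cv2.Rodrigues(d['R'])[0],d['t'],K(d),d['distortion'])[0][:,0]
def tri(obs):
    A=np.zeros((3,3));b=np.zeros(3)
    for d,u,v in obs:
        c,r=ray(d,u,v);P=np.eye(3)-np.outer(r,r);A+=P;b+=P@c
    X=np.linalg.solve(A,b); return X,[proj(d,X)[0]-[u,v] for d,u,v in obs]
def crop(fn,u0,v0,u1,v1,s,out):
    im=cv2.imread('pics/'+fn+'.png')[v0:v1,u0:u1]; cv2.imwrite('pics/'+out+'.png',cv2.resize(im,None,fx=s,fy=s,interpolation=cv2.INTER_CUBIC))
E
python3 - <<'E'
from h import *
for n in ['side','top','wrist']: d=grab(n,n+'0'); print(n,d['vfov'],d['R'],d['t'],d['distortion'])
print(readout.state())
E
```

```text
pics
side 50.99763361294552 [[ 0.97606527 -0.21701666 -0.01415447]
 [-0.12336834 -0.49891801 -0.85782345]
 [ 0.17910006  0.83903789 -0.51374953]] [-0.52856381  0.24054801  1.15327732] [0.02630978 0.         0.         0.         0.        ]
top 49.54321669062112 [[ 0.01578569 -0.9992861   0.03432356]
 [-0.99744023 -0.01813232 -0.06916798]
 [ 0.06974097 -0.03314384 -0.99701438]] [0.02720673 0.57397567 1.15416941] [-0.0320475  0.         0.         0.         0.       ]
wrist 70.00228189377684 [[ 0.39626259  0.91813628 -0.00131617]
 [ 0.88163811 -0.38010922  0.27969844]
 [ 0.25630099 -0.11199441 -0.960087  ]] [-0.62443702 -0.0350241   0.37908069] [-0.00398101  0.          0.          0.          0.        ]
{'time_s': 0.15, 'joint_pos': array([-1.1291848 ,  0.68981077, -0.19455505,  1.5661331 ,  0.15729938,
        0.90249937, -0.21511535]), 'joint_vel': array([ 4.37921303e-05, -4.15660544e-03,  4.92336696e-04, -2.33458980e-03,
        8.82323716e-04, -1.13122322e-03, -5.03628107e-04]), 'joint_efforts': array([-1.99065311e-03, -5.39937615e+01, -1.26840502e+00, -1.58720165e+01,
        9.28299705e-03,  6.48295507e-03,  3.21623543e-05]), 'position': array([0.24769249, 0.57326409, 0.23064938]), 'eef_rot': array([[-9.18020504e-01,  3.96532607e-01, -4.95865436e-04],
       [ 3.96532907e-01,  9.18019483e-01, -1.37215497e-03],
       [-8.88900576e-05, -1.45629336e-03, -9.99998936e-01]]), 'wrist_force': array([-0.14279299, -0.02385205,  0.36328452]), 'moment': array([ 0.05145553, -0.01803317,  0.00067096]), 'finger_gap': 0.08557368147842653}
```

View pics/side0.png

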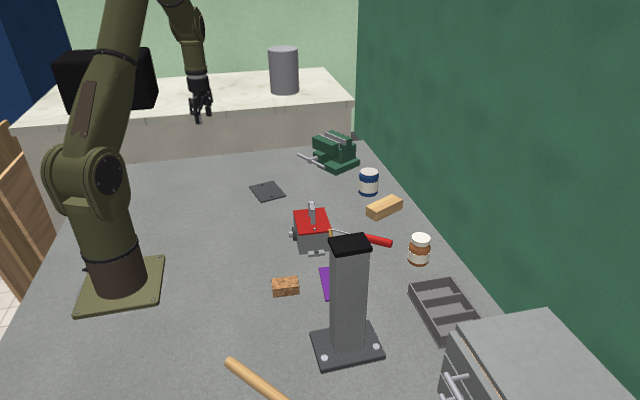

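View pics/top0.png

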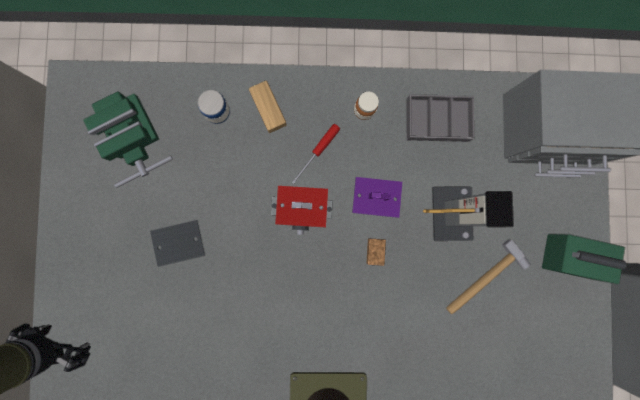

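View pics/wrist0.png

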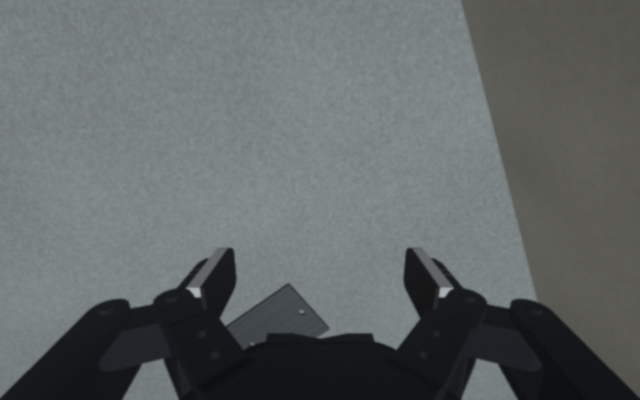

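The top view shows the red plate with a steel eye on the grey housing at about (302,207). There is a purple look-alike plate at (378,197) and a dark plate without an eye at (178,243). The scale column is at (498,209), with its brass hook pointing image-left (world +y) to about (426,211). The red plate on the housing fits the description, so I'm enlarging that area to confirm it.

Run:
```python
from h import *
crop('top0',255,165,355,240,8,'c1'); crop('top0',415,170,525,250,7,'c2'); crop('side0',270,180,390,270,6,'c3')
```

```text
(no output)
```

View pics/c1.png

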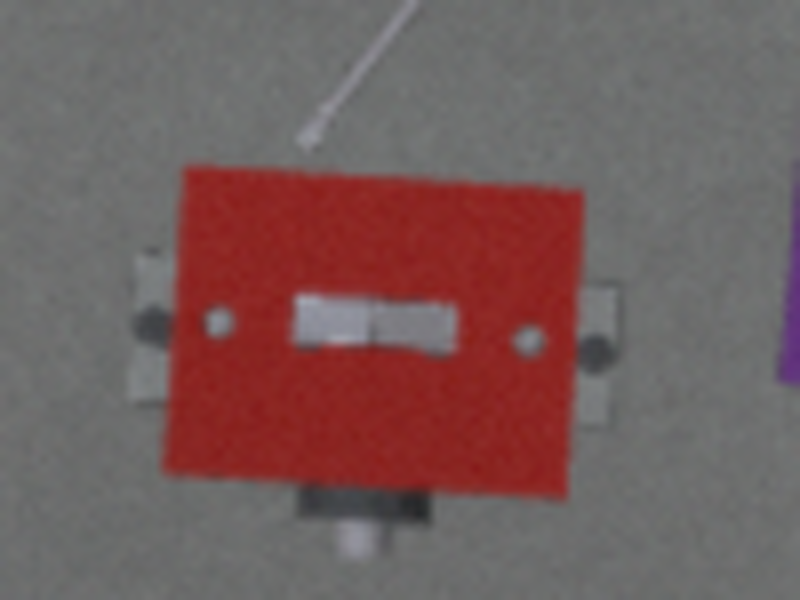

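View pics/c2.png

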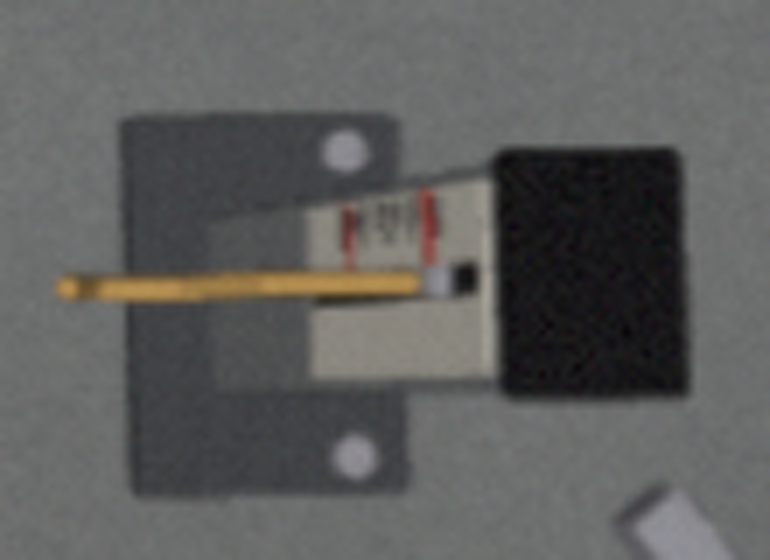

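View pics/c3.png

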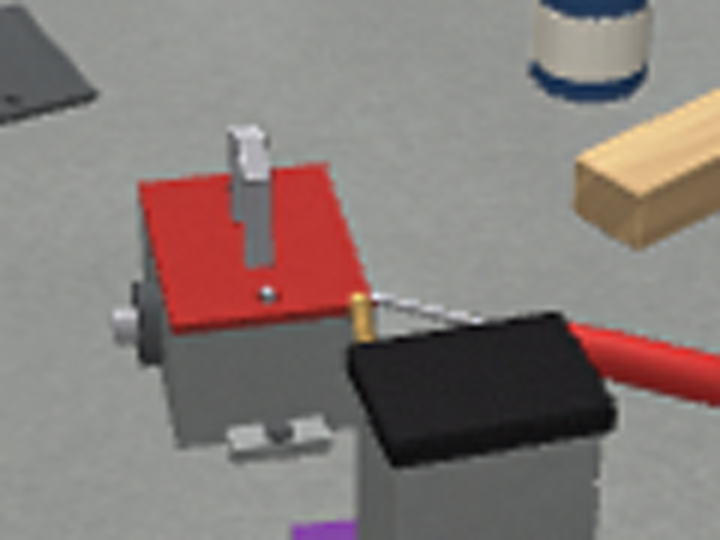

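The crops confirm it: a red plate on two pins with the steel eye upright, its peak at about (302,205). Next I'm measuring the cover and the scale.

Run:
```python
from h import *
from scipy.optimize import least_squares
d=load('top0')
def px(c,u0,v0,s): return [(u0+(x+.5)/s-.5, v0+(y+.5)/s-.5) for x,y in c]
def rect(obs,z,hx,hy,yaw0):
    pts=np.array([atz(d,u,v,z)[:2] for u,v in obs])
    c0=pts.mean(0)
    def f(p,full=False):
        c,s=np.cos(p[2]),np.sin(p[2]);L=np.array([[hx,hy],[hx,-hy],[-hx,-hy],[-hx,hy]])
        return ((L@np.array([[c,s],[-s,c]])+p[:2])-pts).ravel()
    r=least_squares(f,[*c0,yaw0]); print(r.x,np.degrees(r.x[2]),'res mm',np.round(r.fun*1e3,1)); return r.x
# cover: image up=+x, left=+y : (+x,+y)=TL,(+x,-y)=TR,BR,BL
a=rect(px([(185,167),(583,190),(567,497),(165,473)],255,165,8),.076,.05,.065,0)
for c in px([(220,323),(530,341)],255,165,8): print('pins',atz(d,*c,.080))
e=px([(375,322)],255,165,8)[0]; print('eye top',atz(d,*e,.07+.069))
s0=load('side0')
E='c3'; es=px([(250,153)],270,180,6)[0]; print(tri([(d,*e),(s0,*es)]))
# scale base: scale -x -> world +y => scale +x = -y (image right), scale +y = +x (image up)
b=rect(px([(400,115),(407,493),(132,495),(121,118)],415,170,7)[0:1]+px([(407,493)],415,170,7)+px([(132,495),(121,118)],415,170,7),.014,.055,.075,-np.pi/2)if 0 else None
o=px([(398,116),(408,494),(132,495),(120,118)],415,170,7)
# order needed (+x,+y)=image TR,(+x,-y)=BR,(-x,-y)=BL,(-x,+y)=TL
b=rect(o,.014,.055,.075,-np.pi/2)
cap=px([(682,150),(690,397),(500,397),(495,150)],415,170,7)
print('cap',[atz(d,*c,.30).round(3) for c in cap])
ax=np.array([np.cos(b[2]),np.sin(b[2])])
print('seat pred',b[:2]-.115*ax,'tip',b[:2]-.142*ax, 'pred px tip',proj(d,[*(b[:2]-.142*ax),.234]),'obs',px([(68,288)],415,170,7), 'from img',atz(d,*px([(68,288)],415,170,7)[0],.234))
print('root on img',atz(d,*px([(425,281)],415,170,7)[0],.249),'pred',b[:2]-.025*ax)
ts=px([(360,300)],270,180,6)[0];print('tip tri',tri([(d,*px([(68,288)],415,170,7)[0]),(s0,*ts)]))
```

```text
[ 0.54674166  0.07731007 -0.04092055] -2.3445747641712478 res mm [ 0.8  0.7  0.5 -0.8 -0.5 -0.5 -0.8  0.6]
pins [0.54833018 0.12699035 0.08      ]
pins [0.54430156 0.02770336 0.08      ]
eye top [0.54644357 0.07737916 0.139     ]
(array([0.54750355, 0.07729392, 0.12995419]), [array([ 0.04461313, -0.23913987]), array([-0.19901453,  0.01658768])])
[ 0.53726304 -0.33793687 -1.54755022] -88.66809595197971 res mm [ 0.6  0.8 -0.4  0.1 -1.2  0.   1.  -0.9]
cap [array([ 0.575, -0.365,  0.3  ]), array([ 0.501, -0.367,  0.3  ]), array([ 0.5  , -0.309,  0.3  ]), array([ 0.574, -0.308,  0.3  ])]
seat pred [ 0.53458997 -0.22296794] tip [ 0.53396239 -0.19597524] pred px tip [[423.9721329  210.31769482]] obs [(424.2857142857143, 210.71428571428572)] from img [ 0.53308929 -0.19668275  0.234     ]
root on img [ 0.53653597 -0.306687    0.249     ] pred [ 0.53668194 -0.31294363]
tip tri (array([ 0.53384935, -0.19737086,  0.23209024]), [array([ 0.06301079, -0.30179235]), array([-0.29798546,  0.03269725])])
```

Cover pose: (0.5467, 0.0773), yaw −2.3°, and the pins agree. The hook seat is at about (0.534, −0.223, 0.219), pointing along world +y, and triangulating the tip confirms this to 2 mm. I'll keep the tool's x (the camera side) facing away from the column when I'm at the hook.

```bash
cat >> h.py <<'E'
def go(target,yaw,st=None):
    st=st or readout.state(); R=st['eef_rot']; y=np.radians(yaw)
    Rt=np.array([[np.cos(y),np.sin(y),0],[np.sin(y),-np.cos(y),0],[0,0,-1]])
    from scipy.spatial.transform import Rotation as Q
    print('shift tool',np.round(R.T@(np.array(target)-st['position']),4),'turn after shift',np.round(Q.from_matrix(R.T@Rt).as_rotvec(degrees=True),2))
    print('shift if turn first',np.round(Rt.T@(np.array(target)-st['position']),4))
E
python3 -c "
from h import *
go([.5467,.0773,.23],177.66)"
```

```text
shift tool [-0.4712 -0.3367  0.0012] turn after shift [-8.000e-02 -1.000e-02 -2.102e+01]
shift if turn first [-0.319  -0.4833  0.0006]
```

Emit:
arm_command:
  plan: "-0.03927 -0.02806 0 0 0 0 -1;-0.03927 -0.02806 0 0 0 0 -1;-0.03927 -0.02806 0 0 0 0 -1;-0.03927 -0.02806 0 0 0 0 -1;-0.03927 -0.02806 0 0 0 0 -1;-0.03927 -0.02806 0 0 0 0 -1;-0.03927 -0.02806 0 0 0 0 -1;-0.03927 -0.02806 0 0 0 0 -1;-0.03927 -0.02806 0 0 0 0 -1;-0.03927 -0.02806 0 0 0 0 -1;-0.03927 -0.02806 0 0 0 0 -1;-0.03927 -0.02806 0 0 0 0 -1"
  force: 60

```text
time_s: 1.65
position: [0.5475, 0.0764, 0.2311]
eef_rot: [[-0.918, 0.396, -0.0], [0.396, 0.918, 0.0], [0.0, 0.0, -1.0]]
wrist_force: [0.8, 1.2, 0.1]
finger_gap: 0.0856
```

Emit:
arm_command:
  plan: "0 0 0 0 0 -7 -1;0 0 0 0 0 -7 -1;0 0 0 0 0 -7 -1;0 0 0 0 0 0 -1;0 0 0 0 0 0 -1"

```text
time_s: 2.28
position: [0.5468, 0.0777, 0.2312]
eef_rot: [[-0.999, 0.043, -0.0], [0.043, 0.999, -0.0], [0.0, -0.0, -1.0]]
wrist_force: [-0.2, 0.2, -0.1]
finger_gap: 0.0855
```

```bash
python3 -c "
from h import *
print(readout.state())
go([.5467,.0773,.096],177.66)
grab('top','top1');grab('wrist','wrist1')
crop('top1',240,140,360,240,6,'c4')"
```

```text
{'time_s': 2.275, 'joint_pos': array([ 7.38853102e-04,  6.08765799e-01, -3.71180843e-01,  1.78160439e+00,
        2.91634402e-01,  8.05733565e-01,  1.01411052e+00]), 'joint_vel': array([-0.00365331, -0.00165859,  0.00203422, -0.00010583,  0.00102538,
       -0.00042551,  0.00574275]), 'joint_efforts': array([ 1.49443606e-01, -4.76400983e+01, -3.10848266e+00, -1.41471380e+01,
        1.30318801e-02,  4.41044263e-03,  4.68207163e-04]), 'position': array([0.54683227, 0.0776982 , 0.2311563 ]), 'eef_rot': array([[-9.99062247e-01,  4.32961233e-02, -2.70140921e-04],
       [ 4.32961413e-02,  9.99062281e-01, -6.10930488e-05],
       [ 2.67242513e-04, -7.27318181e-05, -9.99999962e-01]]), 'wrist_force': array([-0.23739221,  0.21137519, -0.09810993]), 'moment': array([-0.02400435, -0.0357283 , -0.01451903]), 'finger_gap': 0.08547821894613843}
shift tool [ 1.000e-04 -4.000e-04  1.352e-01] turn after shift [-0.   -0.02 -0.14]
shift if turn first [ 1.000e-04 -4.000e-04  1.352e-01]
```

View pics/wrist1.png

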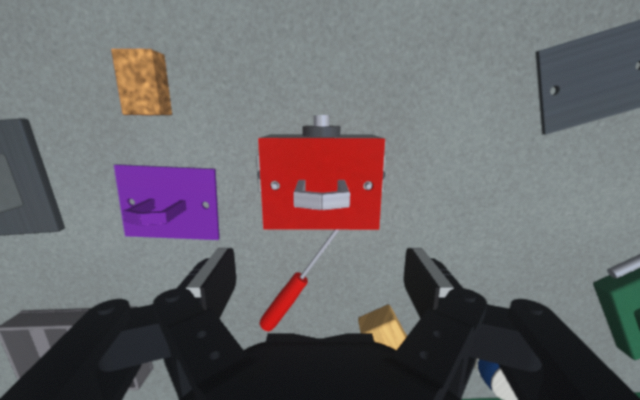

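The wrist view shows the red cover with its eye at (322,200), midway between the fingers at (235) and (405) and square to them. Descending.

Emit:
arm_command:
  plan: "0 0 0.03 0 0 0 -1;0 0 0.03 0 0 0 -1;0 0 0.03 0 0 0 -1;0 0 0.025 0 0 0 -1;0 0 0.02 0 0 0 -1;0 0 0 0 0 0 -1;0 0 0 0 0 0 -1"

```text
time_s: 3.25
position: [0.5475, 0.078, 0.097]
eef_rot: [[-0.999, 0.041, 0.001], [0.041, 0.999, 0.0], [-0.001, 0.0, -1.0]]
wrist_force: [0.2, -0.4, 0.1]
finger_gap: 0.0853
```

```bash
python3 -c "
from h import *
grab('side','side2');grab('wrist','wrist2');
s=readout.state();print(s['position'],s['wrist_force'])
crop('side2',250,140,390,260,5,'c5')"
```

```text
[0.54763588 0.07800232 0.09725047] [-0.57580738 -0.51302026  0.63318423]
```

View pics/c5.png

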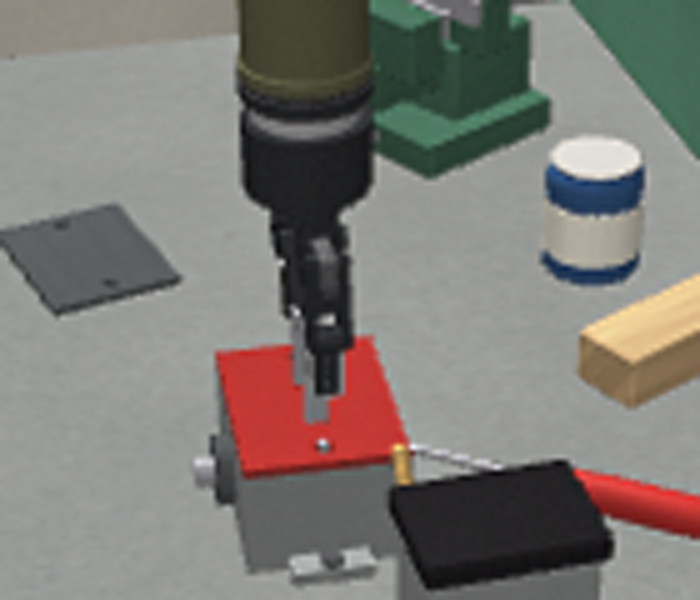

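View pics/wrist2.png

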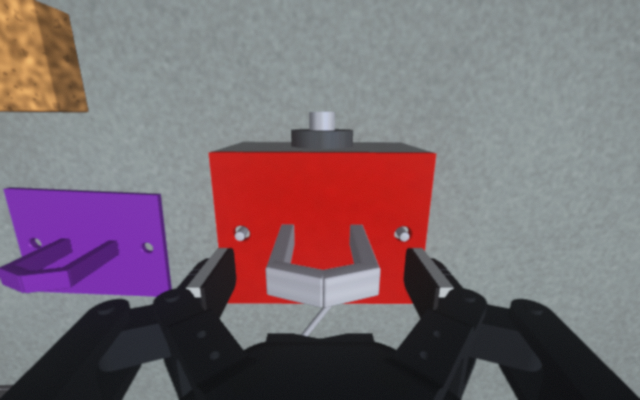

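The fingers straddle the eye, whose roof apex is at (323,285), nearly centred. Closing.

Emit:
arm_command:
  plan: "0 0 0 0 0 0 1;0 0 0 0 0 0 1;0 0 0 0 0 0 1;0 0 0 0 0 0 1;0 0 0 0 0 0 1;0 0 0 0 0 0 1;0 0 0 0 0 0 1;0 0 0 0 0 0 1"
  force: 60

```text
time_s: 4.35
position: [0.5474, 0.0784, 0.0971]
eef_rot: [[-0.999, 0.041, 0.001], [0.041, 0.999, 0.001], [-0.001, 0.001, -1.0]]
wrist_force: [-0.5, 0.8, 5.2]
finger_gap: 0.0491
```

```bash
python3 -c "
from h import *
grab('wrist','wrist3');
s=readout.state();print(s['position'],s['wrist_force'],s['finger_gap'])"
```

```text
[0.5473884  0.07838533 0.09708421] [0.29736041 1.07838728 4.51328185] 0.04906768349536401
```

View pics/wrist3.png

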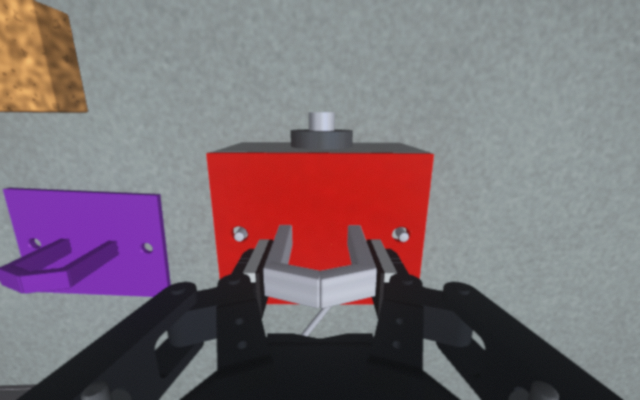

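Emit:
arm_command:
  plan: "0 0 -0.006 0 0 0 1;0 0 -0.012 0 0 0 1;0 0 -0.018 0 0 0 1;0 0 -0.02 0 0 0 1;0 0 -0.02 0 0 0 1;0 0 -0.02 0 0 0 1;0 0 -0.014 0 0 0 1;0 0 -0.007 0 0 0 1;0 0 0 0 0 0 1;0 0 0 0 0 0 1;0 0 0 0 0 0 1;0 0 0 0 0 0 1"

```text
time_s: 5.9
position: [0.5467, 0.0778, 0.2129]
eef_rot: [[-0.999, 0.041, -0.001], [0.041, 0.999, -0.0], [0.001, -0.0, -1.0]]
wrist_force: [-0.5, -0.3, -4.3]
finger_gap: 0.0492
```

```bash
python3 -c "
from h import *
grab('wrist','wrist4');grab('side','side4');
F=[]
for i in range(4):
  s=readout.state();F.append(s['wrist_force']);grab('top','top4')
print(s['position'],np.array(F),s['finger_gap'],s['time_s'])
go([.535,-.10,.214],91.33)
crop('side4',230,60,390,200,5,'c6')"
```

```text
[0.54691489 0.07780724 0.21322484] [[ 0.40391686  0.14823721 -4.07937102]
 [-0.57123544  0.461793   -4.00327029]
 [ 0.40086182  0.10379087 -4.51122897]
 [ 0.10264736 -1.18666359 -5.15688063]] 0.049011477981458135 6.15
shift tool [ 0.0046 -0.1782 -0.0007] turn after shift [ 0.   -0.   86.31]
shift if turn first [-0.1775 -0.016  -0.0007]
```

View pics/wrist4.png

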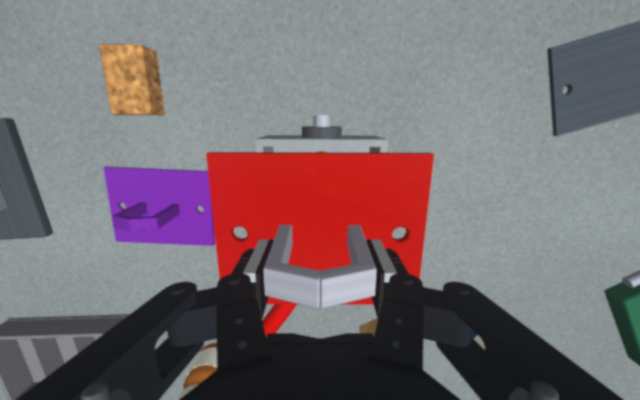

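View pics/c6.png

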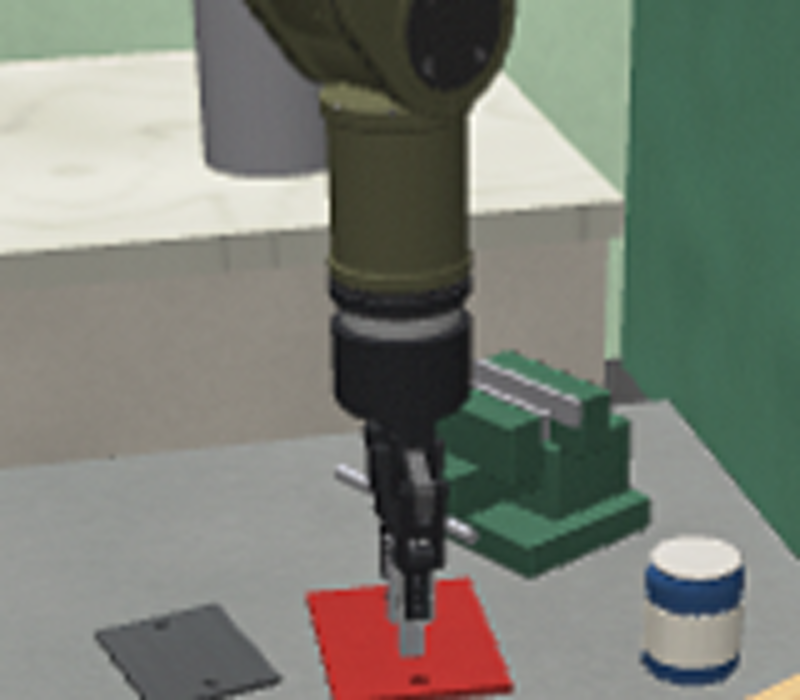

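Lifted level at about 4.5 N, and the housing with its pins is visible behind. Turning 86.3°, then moving to the stand-off point in front of the hook tip.

Emit:
arm_command:
  plan: "0 0 0 0 0 4.3 1;0 0 0 0 0 8 1;0 0 0 0 0 9 1;0 0 0 0 0 9 1;0 0 0 0 0 9 1;0 0 0 0 0 9 1;0 0 0 0 0 9 1;0 0 0 0 0 9 1;0 0 0 0 0 8 1;0 0 0 0 0 8 1;0 0 0 0 0 4 1;0 0 0 0 0 0 1"

```text
time_s: 7.7
position: [0.5468, 0.0783, 0.2133]
eef_rot: [[-0.025, 1.0, -0.0], [1.0, 0.025, 0.0], [0.0, -0.0, -1.0]]
wrist_force: [-0.1, 0.2, -5.0]
finger_gap: 0.049
```

Emit:
arm_command:
  plan: "-0.01 -0.001 0 0 0 0 1;-0.02 -0.002 0 0 0 0 1;-0.03 -0.003 0 0 0 0 1;-0.03 -0.003 0 0 0 0 1;-0.03 -0.003 0 0 0 0 1;-0.025 -0.002 0 0 0 0 1;-0.02 -0.002 0 0 0 0 1;-0.0125 0 0 0 0 0 1;0 0 0 0 0 0 1;0 0 0 0 0 0 1;0 0 0 0 0 0 1"

```text
time_s: 9.07
position: [0.5352, -0.0988, 0.2132]
eef_rot: [[-0.025, 1.0, -0.0], [1.0, 0.025, 0.001], [0.001, 0.0, -1.0]]
wrist_force: [0.4, 0.7, -4.2]
finger_gap: 0.049
```

```bash
python3 -c "
from h import *
grab('wrist','wrist5');grab('side','side5');grab('top','top5')
s=readout.state()
print(s['position'],s['eef_rot'],s['finger_gap'],s['time_s'],s['joint_pos'],s['wrist_force'])
go([.5342,-.223,.214],91.33)
crop('side5',260,150,400,280,5,'c7');crop('top5',340,150,520,270,4,'c8')"
```

```text
[ 0.53515907 -0.09933623  0.2132701 ] [[-2.44848057e-02  9.99700202e-01  1.34646008e-05]
 [ 9.99700155e-01  2.44848004e-02  3.08060505e-04]
 [ 3.07638471e-04  2.10033651e-05 -9.99999952e-01]] 0.04897567177268933 9.225 [ 0.06844763  0.60569304  0.04991159  1.8386242  -0.04467015  0.69837026
  0.16820109] [-0.2555966   0.45154745 -4.70127438]
shift tool [-0.1236 -0.004  -0.0008] turn after shift [ 0.   -0.02  0.07]
shift if turn first [-0.1236 -0.0038 -0.0007]
```

View pics/wrist5.png

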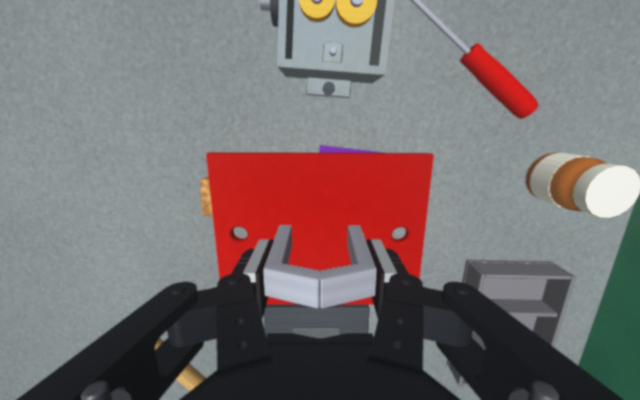

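View pics/c7.png

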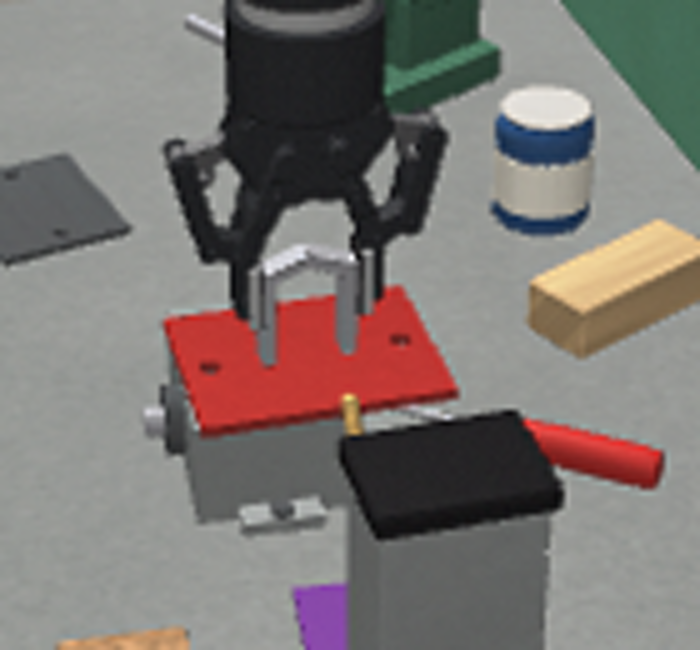

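View pics/c8.png

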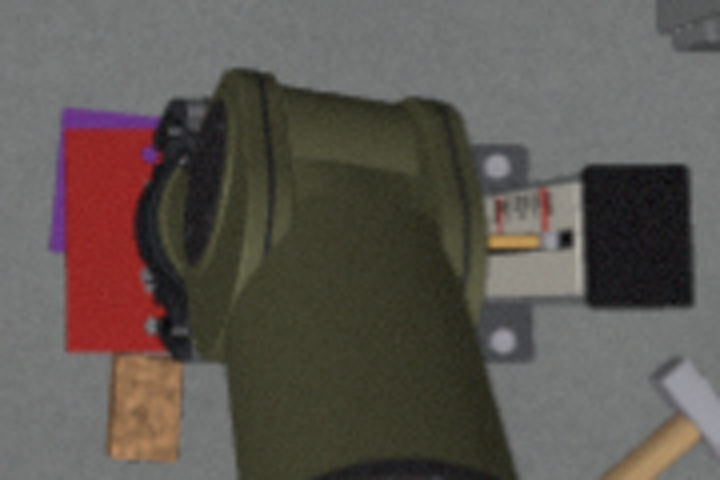

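```bash
python3 - <<'E'
from h import *
s=load('side5')
def cp(u): return [(u[0]-260+.5)*5-.5,(u[1]-150+.5)*5-.5]
x,y,z=.535,-.0993,.2133-.027
for n,P in dict(top_front=[x,y-.007,z+.069],under_front=[x,y-.007,z+.060],legRout=[x+.025,y-.007,z+.006],legLout=[x-.025,y-.007,z+.006],tiptop=[.5337,-.196,.234]).items(): print(n,np.round(cp(proj(s,P)[0])))
E
python3 -c "
from h import *
crop('side5',290,180,350,250,10,'c9')"
```

```text
top_front [305. 256.]
under_front [306. 272.]
legRout [354. 356.]
legLout [258. 369.]
tiptop [347. 395.]
```

View pics/c9.png

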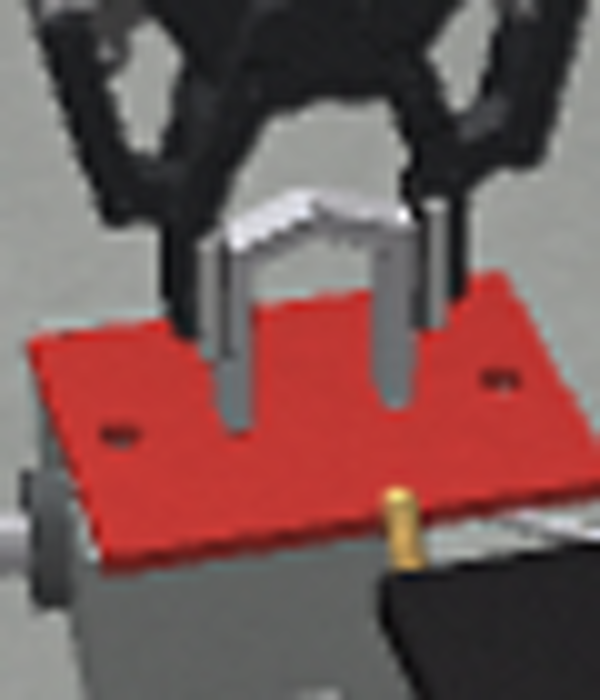

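The tip and the eye appear where predicted, within about 1 px (about 2 mm). The eye is about 1–2 mm higher than expected, which is the safe side. Sliding along the hook.

Emit:
arm_command:
  plan: "-0.005 -0.004 0 0 0 0 1;-0.012 0 0 0 0 0 1;-0.015 0 0 0 0 0 1;-0.015 0 0 0 0 0 1;-0.013 0 0 0 0 0 1;-0.01 0 0 0 0 0 1;0 0 0 0 0 0 1;0 0 0 0 0 0 1"

```text
time_s: 10.22
position: [0.5328, -0.1693, 0.2132]
eef_rot: [[-0.024, 1.0, -0.0], [1.0, 0.024, 0.001], [0.001, -0.0, -1.0]]
wrist_force: [-0.0, 0.0, -4.5]
finger_gap: 0.0492
```

```bash
python3 -c "
from h import *
grab('side','side6');grab('top','top6')
s=readout.state()
print(s['position'],s['time_s'],s['wrist_force'])
go([.5342,-.223,.214],91.33)
crop('side6',270,180,380,270,7,'c10');crop('top6',380,150,520,270,5,'c11')"
```

```text
[ 0.53278532 -0.16914989  0.21323127] 10.325 [ 0.91023045 -1.16823167 -3.37083953]
shift tool [-0.0539  0.0001 -0.0008] turn after shift [-0.   -0.04  0.08]
shift if turn first [-0.0539  0.0002 -0.0008]
```

View pics/c10.png

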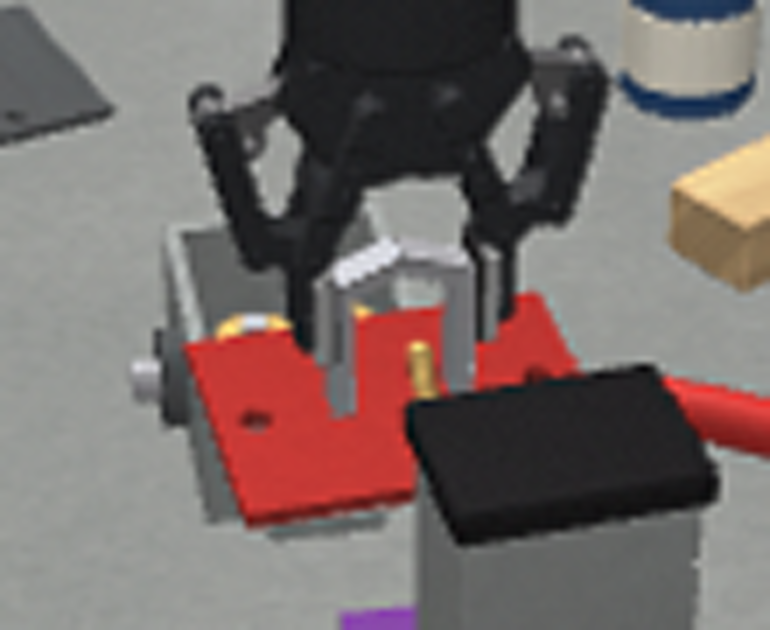

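View pics/c11.png

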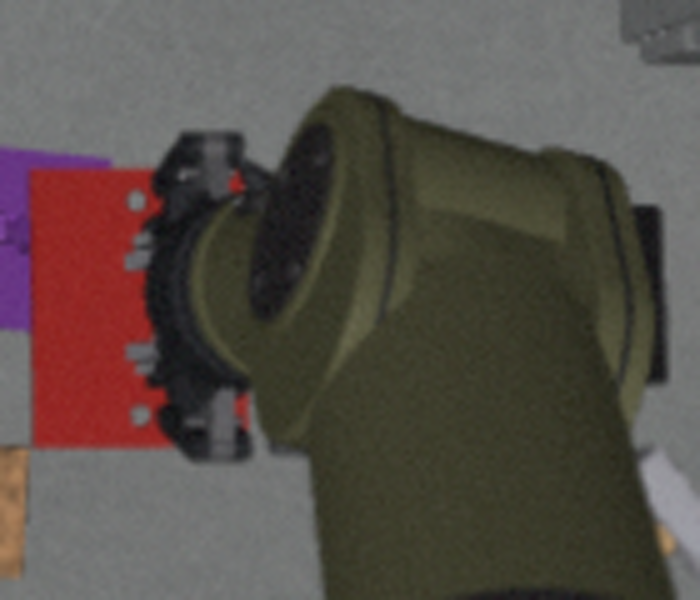

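View pics/side6.png

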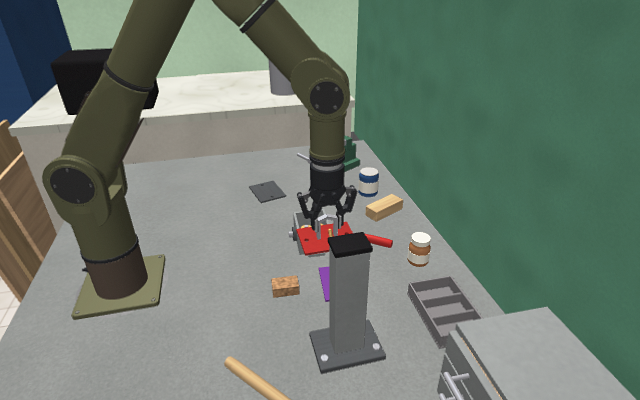

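The forearm's joint (325,97) is far above the column cap. The brass tip (331,231) lies between the eye's legs. Sliding the remaining distance.

Emit:
arm_command:
  plan: "-0.006 0 0 0 0 0 1;-0.008 0 0 0 0 0 1;-0.01 0 0 0 0 0 1;-0.01 0 0 0 0 0 1;-0.01 0 0 0 0 0 1;-0.007 0 0 0 0 0 1;-0.003 0 0 0 0 0 1;0 0 0 0 0 0 1;0 0 0 0 0 0 1"

```text
time_s: 11.45
position: [0.534, -0.2235, 0.2132]
eef_rot: [[-0.024, 1.0, -0.0], [1.0, 0.024, 0.001], [0.001, -0.0, -1.0]]
wrist_force: [-1.0, 0.4, -4.7]
finger_gap: 0.0495
```

```bash
python3 -c "
from h import *
F=[]
for i in range(4):
  grab('side','side7');F.append(readout.state()['wrist_force'])
grab('wrist','wrist7')
s=readout.state()
print(s['position'],s['time_s'],np.mean(F,0),s['finger_gap'])
crop('side7',270,180,390,280,6,'c12')"
```

```text
[ 0.53399554 -0.22382474  0.21326142] 11.7 [ 0.15893535 -0.53898388 -4.33275986] 0.04922541067114187
```

View pics/c12.png

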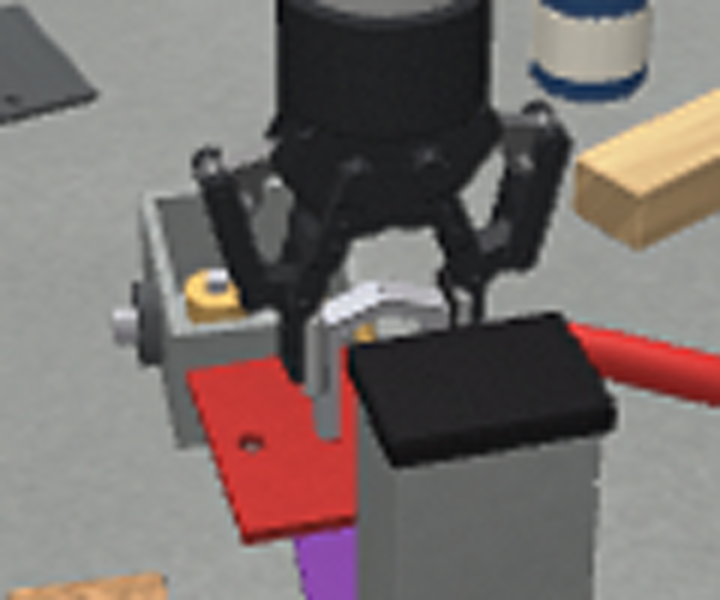

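View pics/wrist7.png

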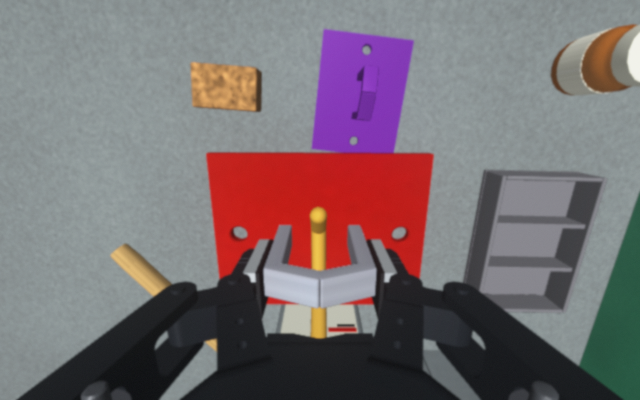

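The wrist view shows the brass hook through the eye, centred. Its tip is at (318,215), beyond the roof apex at (320,290). Lowering to contact, then slowly easing the weight on.

Emit:
arm_command:
  plan: "0 0 0.006 0 0 0 1;0 0 0.008 0 0 0 1;0 0 0.006 0 0 0 1;0 0 0.004 0 0 0 1;0 0 0.004 0 0 0 1;0 0 0.004 0 0 0 1;0 0 0.004 0 0 0 1;0 0 0.004 0 0 0 1;0 0 0.004 0 0 0 1;0 0 0.004 0 0 0 1;0 0 0 0 0 0 1;0 0 0 0 0 0 1"

```text
time_s: 13.2
position: [0.534, -0.2241, 0.1654]
eef_rot: [[-0.023, 1.0, 0.0], [1.0, 0.023, 0.0], [0.0, 0.0, -1.0]]
wrist_force: [-1.1, -0.8, -1.6]
finger_gap: 0.049
```

```bash
python3 -c "
from h import *
F=[]
for i in range(6):
  grab('wrist','wrist8');F.append(readout.state()['wrist_force'])
s=readout.state()
print(s['position'],s['time_s'],np.mean(F,0),s['finger_gap'])"
```

```text
[ 0.53397449 -0.22412695  0.16536276] 13.5 [-0.58716724  0.48975332 -1.76408138] 0.048995862957286945
```

View pics/wrist8.png

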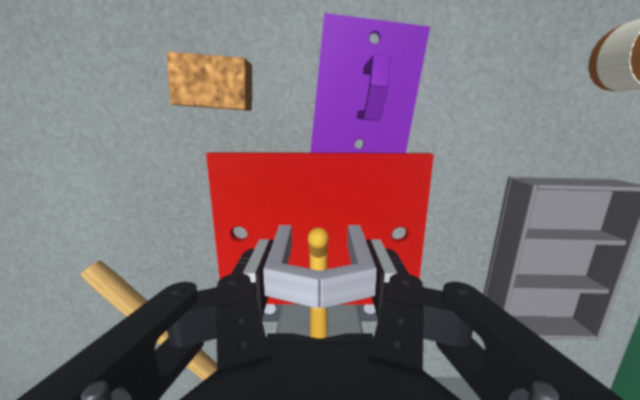

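The weight is transferring: about 1.8 N is left on the wrist, which means about 15 mm more.

Emit:
arm_command:
  plan: "0 0 0.003 0 0 0 1;0 0 0.003 0 0 0 1;0 0 0.003 0 0 0 1;0 0 0.003 0 0 0 1;0 0 0.002 0 0 0 1;0 0 0.001 0 0 0 1;0 0 0 0 0 0 1;0 0 0 0 0 0 1"

```text
time_s: 14.5
position: [0.534, -0.2241, 0.1504]
eef_rot: [[-0.023, 1.0, 0.0], [1.0, 0.023, -0.0], [-0.0, 0.0, -1.0]]
wrist_force: [-1.7, 0.0, -0.3]
finger_gap: 0.0492
```

```bash
python3 -c "
from h import *
F=[]
for i in range(10):
  grab('wrist','wrist9');F.append(readout.state()['wrist_force'])
s=readout.state()
print(s['position'],s['time_s'],np.mean(F,0),s['finger_gap'])"
```

```text
[ 0.53398814 -0.22413069  0.15030088] 15.0 [-1.1755611   0.19288741 -0.13412757] 0.04918732673357809
```

Emit:
arm_command:
  plan: "0 -0.0007 0 0 0 0 1;0 -0.0007 0 0 0 0 1;0 0 0.001 0 0 0 1;0 0 0 0 0 0 1"

```text
time_s: 15.5
position: [0.5335, -0.2242, 0.1494]
eef_rot: [[-0.024, 1.0, 0.002], [1.0, 0.024, -0.0], [-0.0, 0.002, -1.0]]
wrist_force: [2.1, 0.6, 1.1]
finger_gap: 0.0489
```

```bash
python3 -c "
from h import *
F=[]
for i in range(10):
  grab('wrist','wrist9');F.append(readout.state()['wrist_force'])
s=readout.state()
print(s['position'],s['time_s'],np.mean(F,0),np.std(F,0),s['finger_gap'])"
```

```text
[ 0.53326643 -0.22416795  0.14945846] 16.0 [3.39023457 0.20421713 0.41808105] [0.57467491 0.39745308 0.31895426] 0.048835035410170355
```

View pics/wrist9.png

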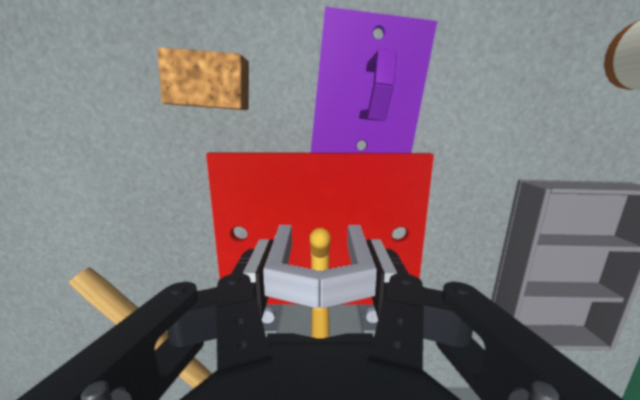

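Emit:
arm_command:
  plan: "0 0.0005 -0.001 0 0 0 1;0 0.0005 -0.001 0 0 0 1;0 0 0 0 0 0 1;0 0 0 0 0 0 1"

```text
time_s: 16.5
position: [0.5332, -0.2241, 0.1512]
eef_rot: [[-0.023, 1.0, -0.001], [1.0, 0.023, 0.0], [0.0, -0.001, -1.0]]
wrist_force: [2.5, 0.2, 0.7]
finger_gap: 0.0489
```

```bash
python3 -c "
from h import *
F=[]
for i in range(10):
  grab('wrist','wrist10');F.append(readout.state()['wrist_force'])
s=readout.state()
print(s['position'],s['time_s'],np.mean(F,0),np.std(F,0),s['finger_gap'])"
```

```text
[ 0.53325473 -0.22416464  0.1511979 ] 17.0 [ 2.22581354 -0.32211971 -0.29793415] [0.71596697 0.43366121 0.44180545] 0.04924364285423812
```

Emit:
arm_command:
  plan: "0 0.0007 0 0 0 0 1;0 0 0 0 0 0 1;0 0 0 0 0 0 1;0 0 0 0 0 0 1"

```text
time_s: 17.5
position: [0.5334, -0.2241, 0.151]
eef_rot: [[-0.023, 1.0, -0.002], [1.0, 0.023, 0.0], [0.0, -0.002, -1.0]]
wrist_force: [-0.6, -1.0, 0.6]
finger_gap: 0.0489
```

```bash
python3 -c "
from h import *
F=[]
for i in range(6):
  grab('wrist','wrist10');F.append(readout.state()['wrist_force'])
s=readout.state()
print(s['position'],s['time_s'],np.mean(F,0),np.std(F,0),s['finger_gap'])"
```

```text
[ 0.5334861  -0.22408545  0.15107502] 17.8 [-2.16399237 -0.81428404 -0.12051985] [0.43257186 0.40782185 0.22540318] 0.04898026487514335
```

The vertical load on the wrist is now about 0, so the spring carries the cover. Opening.

Emit:
arm_command:
  plan: "0 0 0 0 0 0 0;0 0 0 0 0 0 -0.3;0 0 0 0 0 0 -0.6;0 0 0 0 0 0 -1;0 0 0 0 0 0 -1;0 0 0 0 0 0 -1;0 0 0 0 0 0 -1;0 0 0 0 0 0 -1"

```text
time_s: 18.8
position: [0.5343, -0.2241, 0.1513]
eef_rot: [[-0.023, 1.0, 0.0], [1.0, 0.023, 0.0], [0.0, 0.0, -1.0]]
wrist_force: [-0.3, -0.3, -0.6]
finger_gap: 0.0856
```

```bash
python3 -c "
from h import *
grab('wrist','wrist11')
s=readout.state()
print(s['position'],s['time_s'],s['wrist_force'],s['finger_gap'])"
```

```text
[ 0.53424595 -0.22408173  0.15125078] 18.85 [-1.2156913   0.53070713  0.30166701] 0.0851053654167551
```

View pics/wrist11.png

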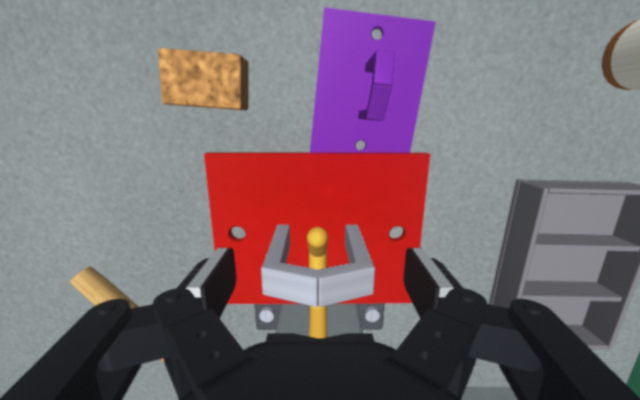

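The cover hangs on the hook and the fingers are clear on both sides. Retreating straight up.

Emit:
arm_command:
  plan: "0 0 -0.008 0 0 0 -1;0 0 -0.015 0 0 0 -1;0 0 -0.02 0 0 0 -1;0 0 -0.025 0 0 0 -1;0 0 -0.03 0 0 0 -1;0 0 -0.03 0 0 0 -1;0 0 -0.025 0 0 0 -1;0 0 -0.015 0 0 0 -1;0 0 0 0 0 0 -1;0 0 0 0 0 0 -1;0 0 0 0 0 0 -1;0 0 0 0 0 0 -1"

```text
time_s: 20.35
position: [0.5339, -0.224, 0.3185]
eef_rot: [[-0.023, 1.0, -0.001], [1.0, 0.023, 0.001], [0.001, -0.001, -1.0]]
wrist_force: [-0.0, -0.4, -0.1]
finger_gap: 0.0855
```

Emit:
arm_command:
  plan: "0 0 0 0 0 0 -1;0 0 0 0 0 0 -1;0 0 0 0 0 0 -1;0 0 0 0 0 0 -1;0 0 0 0 0 0 -1;0 0 0 0 0 0 -1;0 0 0 0 0 0 -1;0 0 0 0 0 0 -1;0 0 0 0 0 0 -1;0 0 0 0 0 0 -1;0 0 0 0 0 0 -1;0 0 0 0 0 0 -1"

```text
time_s: 21.85
position: [0.5342, -0.2241, 0.3193]
eef_rot: [[-0.023, 1.0, 0.0], [1.0, 0.023, 0.0], [0.0, 0.0, -1.0]]
wrist_force: [-0.7, -0.2, -0.3]
finger_gap: 0.0853
```

```bash
python3 -c "
from h import *
d=[]
for i in range(12): d.append(grab('wrist','w%02d'%i)['img'].astype(int))
for i in range(1,12): print(i,[int(np.sort(np.abs(d[i]-d[0])[r].ravel())[-300:].mean()) for r in (slice(60,330),slice(0,60))])
grab('side','side12')
s=readout.state()
print(s['position'],s['time_s'],s['wrist_force'],s['finger_gap'])"
```

```text
1 [4, 35]
2 [4, 14]
3 [4, 24]
4 [4, 13]
5 [4, 13]
6 [4, 16]
7 [4, 14]
8 [4, 14]
9 [4, 14]
10 [4, 13]
11 [4, 11]
[ 0.5342555  -0.22410193  0.31928084] 22.5 [-0.2031328  -0.68439808  0.78512413] 0.08530143580496807
```

View pics/w11.png

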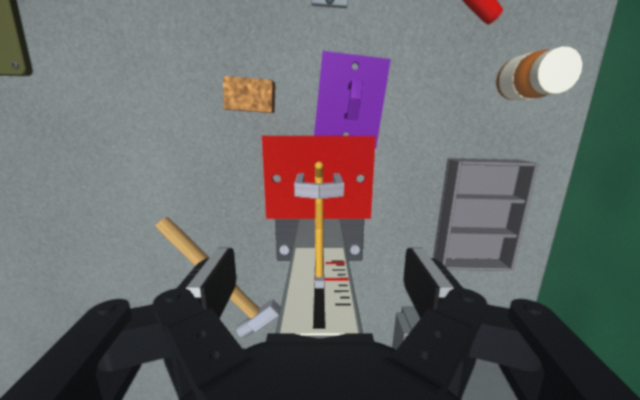

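View pics/side12.png

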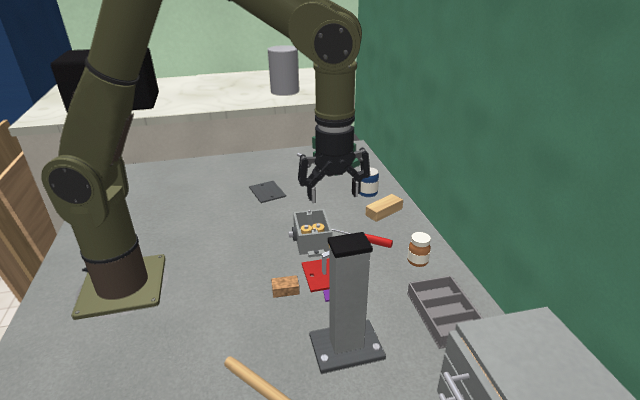

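The cover hangs centred in the bend: eye at (319,187) and tip at (319,167) in the wrist view. It looks still. I'm waiting 3 more seconds, then checking the motion and the height.

Emit:
arm_command:
  plan: "0 0 0 0 0 0 -1;0 0 0 0 0 0 -1;0 0 0 0 0 0 -1;0 0 0 0 0 0 -1;0 0 0 0 0 0 -1;0 0 0 0 0 0 -1;0 0 0 0 0 0 -1;0 0 0 0 0 0 -1;0 0 0 0 0 0 -1;0 0 0 0 0 0 -1;0 0 0 0 0 0 -1;0 0 0 0 0 0 -1"

```text
time_s: 24.0
position: [0.5343, -0.2241, 0.3193]
eef_rot: [[-0.023, 1.0, 0.0], [1.0, 0.023, 0.0], [0.0, 0.0, -1.0]]
wrist_force: [0.3, 0.5, 0.5]
finger_gap: 0.0854
```

Emit:
arm_command:
  plan: "0 0 0 0 0 0 -1;0 0 0 0 0 0 -1;0 0 0 0 0 0 -1;0 0 0 0 0 0 -1;0 0 0 0 0 0 -1;0 0 0 0 0 0 -1;0 0 0 0 0 0 -1;0 0 0 0 0 0 -1;0 0 0 0 0 0 -1;0 0 0 0 0 0 -1;0 0 0 0 0 0 -1;0 0 0 0 0 0 -1"

```text
time_s: 25.5
position: [0.5342, -0.2241, 0.3193]
eef_rot: [[-0.023, 1.0, 0.0], [1.0, 0.023, 0.0], [0.0, 0.0, -1.0]]
wrist_force: [0.3, 0.1, 0.4]
finger_gap: 0.0853
```

```bash
python3 -c "
from h import *
d=[]
for i in range(10):
  w=grab('wrist','x%02d'%i); im=w['img'].astype(int); m=(im[...,2]>90)&(im[...,1]<60)&(im[...,0]<60); m[:100]=0;m[330:]=0
  v,u=np.nonzero(m); print(round(u.mean(),2),round(v.mean(),2),m.sum(),end=' | ')
print()
crop('x09',250,120,390,225,5,'c20')
X=proj(w,[[.534,-.224,.219-.037+.009+0.0]]);print('pred eye top px (37mm sunk)',X)
g=grab('side','side13');crop('side13',290,230,350,300,10,'c21');print('side pred',proj(g,[[.534,-.231,z] for z in (.219-.02+.009,.219-.037+.009,.219-.05+.009)]))
# plate width from red corner fit
import cv2
c,wh,a=cv2.minAreaRect(np.argwhere(m)[:,::-1].astype(np.float32));print(c,wh,a)
print(readout.state()['time_s'])
"
```

```text
317.97 174.97 7432 | 317.96 174.96 7432 | 317.96 174.99 7432 | 317.95 174.97 7431 | 317.95 174.95 7428 | 317.95 174.98 7438 | 317.95 174.96 7433 | 317.96 175.0 7439 | 317.97 174.93 7429 | 317.93 174.93 7430 | 
pred eye top px (37mm sunk) [[320.57156843 193.90316019]]
side pred [[332.96569949 246.71756917]
 [332.91194514 252.66520158]
 [332.87161156 257.14178941]]
(318.5, 207.5) (143.0, 111.0) 90.0
26.05
```

View pics/c20.png

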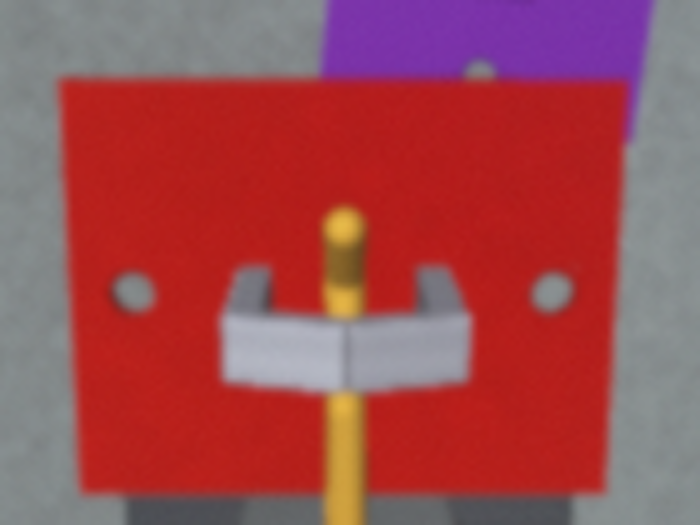

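View pics/c21.png

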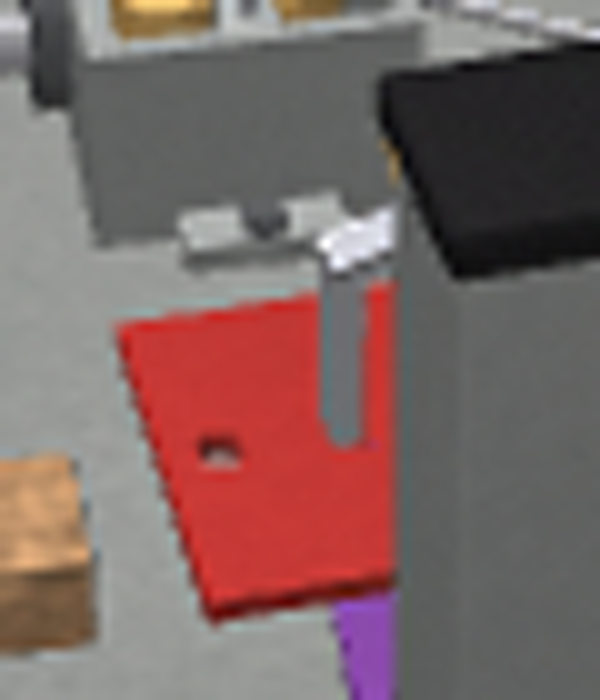

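The motion is under 0.05 px over 0.5 s, the plate is level, and the eye is about 4 mm from the middle of the seat. Handing in.

```bash
python3 -c "
from bench import workorder,readout
print(workorder.sign_off()); print(readout.state()['time_s'])"
```

```text
the job is handed in; nothing more can be done
None
the job is handed in; nothing more can be done
```

The red cover is hanging by its steel eye in the bend of the brass hook, and I handed the job in after about 26 s of the 51 s allowed. No verdict is reported.

- **Method:** I pinched the eye's legs, lifted the cover off the pins and turned it 86°. I then threaded the eye over the hook tip and lowered slowly until the vertical load on the wrist was about 0 N. After that I opened the fingers and backed straight up.
- **Spring load:** The cover weighs about 4.4 N by the wrist sensor. That puts the spring at about 35–37 mm, well short of the 75 mm mark. I worked this out from the lowering distance and the wrist force; I did not read it off the scale face.
- **Last checks:** The plate looks level in the pictures. It moved less than 0.1 px over 0.5 s, and the eye sits about 4 mm from the middle of the seat, towards the tip. The gripper is well clear above. The cork block, screwdriver and dark plate were never approached; the last pictures show no sign of them moving, but I did not measure their positions.
- **Disagreement:** Just before release the wrist showed a sideways force that swung between about −2 and +3 N as I shifted the cover by fractions of a millimetre. I put this down to friction between the eye and the hook. I saw no swing in the pictures after letting go.

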